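# Gauge the vial blocks for the microscope stage

## Task

Check the two drilled aluminium vial blocks with the steel plug gauge that stands in the white foam stand. Holding the gauge upright, lower it into the narrow-bored block until it stops at the rim, to show that it does not go; then lower it fully home in the wide-bored block and let go there, so that the gauge is left standing in the block that fits, its flange flat on the top. Lower the gauge rather than dropping it, and leave both blocks upright, about where they are.

Things in the scene. Friction and masses are not known exactly. Their poses are not given: they have to be found in the camera images.
- gauge: Loose turned steel plug gauge, upright, 110 mm tall, about 0.3 kg. Origin: centre of its lower end, z up its axis. Cone 12 mm diameter at the end, 28 mm at z = 16 mm; plug 28 mm diameter to z = 34; flange 52 mm diameter, z = 34 to 42; plain round dark handle 26 mm diameter, z = 42 to 110 (grip from above near z = 85, any yaw).
- stand: White foam block 100 x 80 x 45 mm, fixed, with a 34 mm upright hole at its centre in which the gauge starts, its flange on the block's top and its lower end 11 mm above the table; lift the gauge straight up 35 mm or more to free it. Origin: centre of its underside.
- narrow_block: Loose aluminium block 75 x 75 x 40 mm, about 0.55 kg, with one upright through bore 22 mm in diameter at its centre. Origin at the centre of its underside, bore along z, mouth at z = 40 mm. The gauge's cone enters it by about 10 mm, then stops on the rim.
- wide_block: Loose aluminium block of the same outside size, 75 x 75 x 40 mm, about 0.5 kg, with one upright through bore 36 mm in diameter at its centre. Origin at the centre of its underside, bore along z, mouth at z = 40 mm. The gauge's plug goes right in until its flange lies on the block's top, the gauge's lower end then being 6 mm above the block's underside.
Mind the look-alikes: they are no part of the job. What is shaped like the gauge but blue, orange or red is not meant.

How it is judged:
By the outcome, as a careful person would: the job done as asked, in the order asked, and still so for the second after the job is handed in, with the robot touching nothing.
It also fails if it takes over 42 s, if anything falls off the work surface, if the arm or the gripper's body presses on something with over 40 N, if the wrist force passes 120 N, or if a joint passes its speed limit or range.

## Robot

A 6-joint arm with a two-finger parallel gripper is mounted at the origin on the work surface. World frame = base frame: x ahead of the robot, y to its left, z up, the work surface at z = 0. Lengths are in m, angles in degrees, forces in N, time in s.
With the tool pointing down it reaches from about 0.3 to 0.75 m from the base axis. Payload 8.5 kg.
Tool frame: the origin (TCP) lies on the centre line of the jaws, within the pads' length; the fingertips stand 22 mm ahead of it and the grasp point (between the pads) lies 3 mm ahead of it (env.tip_reach is the distance from the TCP to the fingertips, in m); y points along the fingers, z is the direction in which the jaws open and shut, and the axes are right-handed (so a half turn about y gives the same grasp; the last joint's range is limited). The gripper opens to 85 mm and grips with 20 to 120 N. Pads are 22 mm wide; open, the fingers measure 114 mm over their backs; the gripper's body (76 mm by 85 mm) begins 54 mm behind the grasp point. The pads swing forward as they close: fully open they stand 13 mm farther back than shut.
Start: joints at [55.846, 21.807, 74.336, -0, 83.858, -12.336], TCP at [0.204, 0.511, 0.253] pointing down, gripper open.
Joint ranges: [-178.18, 178.18], [-50.72, 133.34], [12.68, 142.11], [-81.47, 261.47], [9.98, 163.14], [-165.26, 165.26]. Speed limits (degrees/s): [136.94, 136.94, 180, 180, 180, 180].

## Interface

Orientations are given as a 3x3 rotation matrix whose columns are the frame's x, y, z axes.
In Python, from rig import env, get_image gives the robot as it stands. The module is installed in compiled form; this text tells all that it offers.
- The arm moves only by the tool carry_out, never from a script. Its argument "targets" is a list that holds one entry, the list of rows, each a list of 7 numbers: the closure, from 0 (fully open) to 1 (shut), then the shift along the world's x, y, z in mm, then the turn, a rotation vector about the world's x, y, z in degrees. In form: [[[claw, dx, dy, dz, ax, ay, az], ...]]. A call has 1 to 20 rows; each row is the pose to reach, as a shift and turn from the pose commanded when the call began; what a row does not reach only later rows make up. A row lasts 1/12 s, in which the tool goes at most 41.7 mm and 7.16 degrees, less where a joint would pass 70% of its speed; a pose out of reach is approached as far as the arm can. A call with a gripper value outside its range is refused whole. The fingers move at their own pace and stop on an object; "squeeze" is the grip in N (left out, the last holds). Time passes only in rows, so rows that repeat a pose let the fingers close. It gives the time, the measured TCP pose, the force and the opening at its end, in the units of the state.
- env.observe(): the state, without advancing time (a new reading comes with each control period).
- get_image(name): name is "scene" or "top" or "wrist"; returns a dict with "img" (480x640x3 uint8, red, green, blue), "fx", "fy", "cx", "cy" (pixels), "rvec" (rotation vector, rad) and "tvec" (3), from world to camera coordinates, as OpenCV has them. Camera axes: x right, y down, z forward; pixel columns grow to the right and rows downward; lengths in m; the calibration is good to about 2 mm. The wrist camera is an equidistant fisheye: a pixel r from the principal point sees the ray r / f radians off the axis. A picture is of the moment at which its call begins. There is no depth.
- env.close_job(): hands the job in, once; it reports no verdict.
The state is a dict: "time_s": time; "q": joint angles; "qvel": joint speeds; "joint_efforts": joint torques, N m; "position": TCP position; "tool_rot": TCP orientation; "ft_force": force on the tool from outside, world axes, zero at the start; "wrist_torque": the same for the moment, N m; "grip_width": finger opening in m.
Only numpy, scipy, OpenCV 4.12 (cv2) and the standard library are available. Lean on these libraries where they do the work, as an engineer would, in place of code of your own. Each camera call takes 0.05 s, during which the arm holds its last target.

## Working session

There is one attempt and no reset: what is moved stays moved. The work goes in short steps, Python scripts to look and compute and a tool call to move; the robot and the scene stay as the last step left them, time stands still between calls to the robot, and variables do not carry over. Pictures are saved under pics/ and viewed, and the job is handed in when it is done.

Besides the shell and the picture viewer there is one more tool, called after "Request:" as name(argument=value, ...) on one line, values as JSON. carry_out: Moves the arm, as the interface text tells. Its arguments: {"type":"object","properties":{"targets":{"type":"array"},"squeeze":{"type":"number"}},"required":["targets"]}

```bash
mkdir -p pics; cat > h.py <<'E'
import numpy as np, cv2
from rig import env, get_image
def snap(n,f):
    d=get_image(n); cv2.imwrite('pics/'+f,cv2.cvtColor(d['img'],cv2.COLOR_RGB2BGR)); np.savez('pics/'+f+'.npz',**d); return d
def ray(d,u,v):
    R=cv2.Rodrigues(np.array(d['rvec'],float))[0]; t=np.array(d['tvec'],float).ravel()
    return -R.T@t, R.T@np.array([(u-d['cx'])/d['fx'],(v-d['cy'])/d['fy'],1.])
def onz(d,u,v,z):
    o,r=ray(d,u,v); return o+r*(z-o[2])/r[2]
def proj(d,P):
    return cv2.projectPoints(np.array(P,float).reshape(-1,3),np.array(d['rvec'],float),np.array(d['tvec'],float),np.array([[d['fx'],0,d['cx']],[0,d['fy'],d['cy']],[0,0,1.]]),None)[0].reshape(-1,2)
E
python3 - <<'E'
from h import *
for n in ('scene','top','wrist'): d=snap(n,n+'0.png')
s=env.observe(); print(s); print(env.tip_reach)
E
```

```text
{'time_s': 0.15, 'q': array([ 5.58476570e+01,  2.18354601e+01,  7.43693835e+01,  3.22769930e-04,
        8.38573235e+01, -1.23386813e+01]), 'qvel': array([ 0.10549352, -0.05016707, -0.05999302,  0.08917698,  0.07216327,
       -0.07897423]), 'joint_efforts': array([ 1.98741320e-03, -4.48623991e+01, -2.31342030e+01, -1.88523586e-04,
        3.78020908e-03,  4.47621255e-05]), 'position': array([0.20430264, 0.51046304, 0.25285407]), 'tool_rot': array([[ 9.28396953e-01, -6.13760003e-04,  3.71589451e-01],
       [-3.71589883e-01, -8.94761227e-04,  9.28396552e-01],
       [-2.37328837e-04, -9.99999411e-01, -1.05876060e-03]]), 'ft_force': array([-0.08997154, -0.41661436, -0.61466563]), 'wrist_torque': array([-0.01547936,  0.06119087, -0.01244803]), 'grip_width': 0.08503016354234534}
0.022
```

View pics/scene0.png

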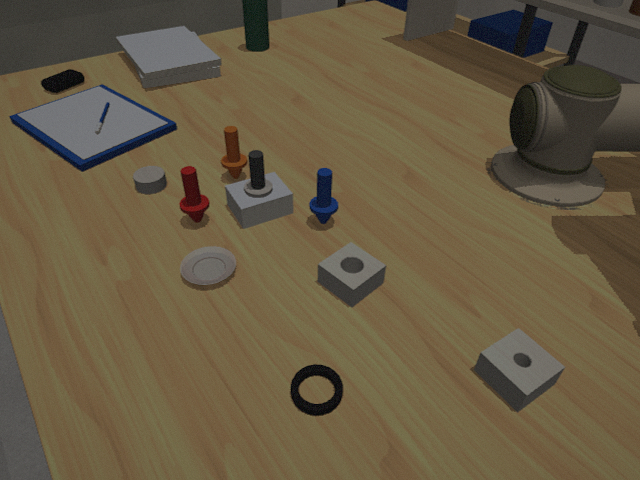

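View pics/top0.png

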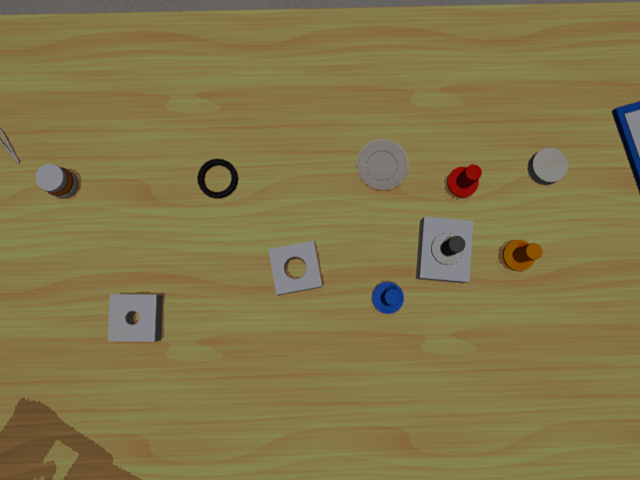

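View pics/wrist0.png

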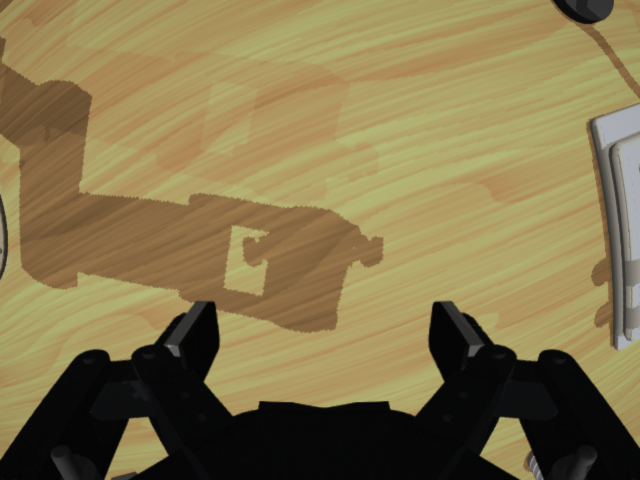

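The top view shows the narrow block at (134,317), the wide block at (296,268), and the stand with the dark-handled gauge at (448,248). The red, orange and blue look-alikes stand around the stand. Next I'll measure these positions.

```bash
cat > m.py <<'E'
from h import *
def load(f):
    z=np.load('pics/'+f+'.npz'); return {k:(z[k] if z[k].ndim else float(z[k])) for k in z}
def ell(d,roi,z,dark=True,thr=None):
    pass
E
python3 - <<'E'
from m import *
for f,rois in (('top0.png',dict(nar=(95,280,175,355),wide=(258,230,335,305),stand=(405,205,485,295))),('scene0.png',dict(nar=(465,320,575,415),wide=(310,235,395,310),stand=(215,140,300,230)))):
    d=load(f); im=d['img'].astype(np.uint8); hsv=cv2.cvtColor(im,cv2.COLOR_RGB2HSV)
    print(f,d['fx'],d['cx'],d['cy'],ray(d,320,240)[0])
    for k,(x0,y0,x1,y1) in rois.items():
        s=hsv[y0:y1,x0:x1]
        m=((s[...,1]<60)&(s[...,2]>105)).astype(np.uint8)
        cs,h=cv2.findContours(m,cv2.RETR_CCOMP,cv2.CHAIN_APPROX_NONE)
        i=max((i for i in range(len(cs)) if h[0][i][3]<0),key=lambda i:cv2.contourArea(cs[i]))
        r=cv2.minAreaRect(cs[i]); zt=.045 if k=='stand' else .04
        ap=cv2.approxPolyDP(cs[i],5,True).reshape(-1,2)+[x0,y0]
        print(k,cv2.contourArea(cs[i]),'rect',np.array(r[0])+[x0,y0],r[1:], 'W',onz(d,r[0][0]+x0,r[0][1]+y0,zt)[:2].round(4))
        P=np.array([onz(d,*p,zt)[:2] for p in ap]); print('  corners',ap.tolist(),P.round(4).tolist())
        for j in range(len(cs)):
            if h[0][j][3]==i and cv2.contourArea(cs[j])>30:
                e=cv2.fitEllipse(cs[j]); print('  hole',np.array(e[0])+[x0,y0],e[1],onz(d,e[0][0]+x0,e[0][1]+y0,zt)[:2].round(4))
        b=im[y0:y1,x0:x1][...,::-1]; cv2.imwrite(f'pics/c_{f[:3]}_{k}.png',np.hstack([cv2.resize(b,None,fx=4,fy=4,interpolation=0),cv2.resize(cv2.merge([m*255]*3),None,fx=4,fy=4,interpolation=0)]))
E
```

```text
top0.png 595.2304918704119 326.6571126357604 243.22542711275904 [ 0.46707347 -0.02664135  1.00576373]
nar 2144.0 rect [131.49999619 317.49999619] ((46.99999237060547, 46.99999237060547), -0.0) W [0.4609 0.2785]
  corners [[110, 294], [108, 340], [154, 341], [155, 294]] [[0.4995, 0.3134], [0.4262, 0.3156], [0.4227, 0.2422], [0.4976, 0.2411]]
  hole [131.66136932 317.39884186] (14.881896018981934, 15.134471893310547) [0.4611 0.2782]
wide 2068.5 rect [294.68799973 267.28399658] ((46.42076873779297, 46.6890983581543), 79.69515228271484) W [0.535 0.015]
  corners [[313, 241], [268, 249], [276, 294], [321, 285]] [[0.5772, -0.0157], [0.566, 0.0579], [0.4926, 0.0461], [0.5052, -0.027]]
  hole [294.57994843 267.25169754] (23.06995391845703, 23.333560943603516) [0.5351 0.0152]
stand 2927.0 rect [446.4390831  248.85279083] ((49.58794403076172, 61.9136848449707), 4.085616588592529) W [ 0.5584 -0.2322]
  corners [[424, 217], [420, 277], [468, 281], [472, 221]] [[0.6116, -0.198], [0.5138, -0.1872], [0.5054, -0.2646], [0.603, -0.2762]]
  hole [452.18494415 245.70781326] (20.006879806518555, 27.7000
[... 601 characters left out ...]
  corners [[350, 242], [319, 264], [354, 288], [385, 265]] [[0.5048, -0.0273], [0.5761, -0.014], [0.5628, 0.0563], [0.493, 0.0456]]
  hole [351.70108795 264.71417046] (17.952301025390625, 25.160327911376953) [0.5353 0.0159]
stand 1075.0 rect [258.52010345 189.57125854] ((27.294086456298828, 62.58390808105469), 74.24882507324219) W [ 0.558  -0.2303]
  corners [[292, 193], [275, 172], [265, 174], [272, 185], [246, 189], [249, 179], [225, 185], [241, 208]] [[0.5132, -0.1874], [0.5031, -0.2624], [0.5224, -0.2672], [0.5302, -0.2289], [0.5759, -0.2445], [0.5557, -0.2695], [0.6017, -0.277], [0.6106, -0.1999]]
  hole [257.67832947 189.43229294] (16.96554183959961, 27.5590763092041) [ 0.559  -0.2315]
```

```bash
python3 - <<'E'
from m import *
for f,(x0,y0,x1,y1) in (('top0.png',(415,215,475,285)),('scene0.png',(235,140,290,200))):
    d=load(f); im=d['img'].astype(np.uint8)
    cv2.imwrite('pics/z_'+f,cv2.resize(im[y0:y1,x0:x1][...,::-1],None,fx=8,fy=8,interpolation=0))
    print(proj(d,[[.558,-.2315,.121],[.558,-.2315,.053],[.558,-.2315,.045]])-[x0,y0])
    for z,r in((.121,.013),(.053,.026)):
        a=np.arange(0,360,30)*np.pi/180
        P=proj(d,np.c_[.558+r*np.cos(a),-.2315+r*np.sin(a),0*a+z]); print(P.min(0)-[x0,y0],P.max(0)-[x0,y0])
E
```

```text
[[41.56839943 29.05965151]
 [32.04363765 33.61269154]
 [31.01059159 34.10650967]]
[32.91456297 20.44909978] [50.21930991 37.69762316]
[15.95007679 17.61331426] [48.12708385 49.70691773]
[[20.30128761 13.1856816 ]
 [22.88271085 45.64588134]
 [23.16936532 49.25042835]]
[12.69008434  9.23123254] [27.89255961 17.23171363]
[ 8.41851941 37.52147022] [37.27505896 54.1313586 ]
```

View pics/z_top0.png

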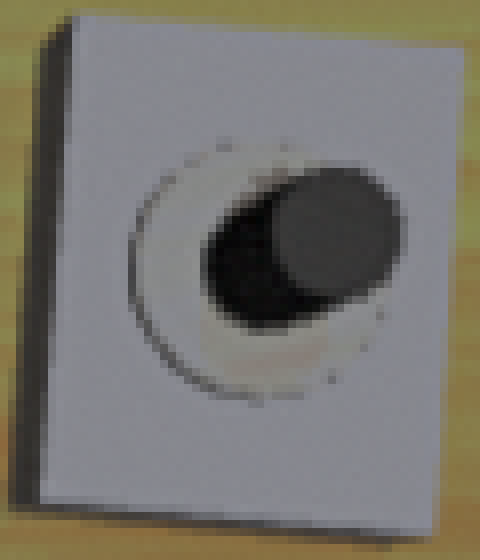

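View pics/z_scene0.png

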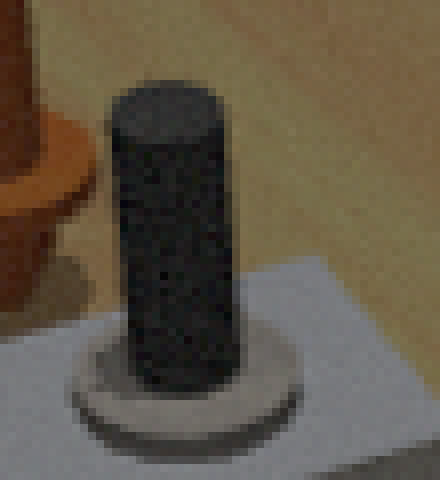

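Request:
carry_out(targets=[[[0.2,8,-16,0,0,0,0],[0.2,24,-50,0,0,0,0],[0.2,40,-84,0,0,0,0],[0.2,56,-118,0,0,0,0],[0.2,72,-152,0,0,0,0],[0.2,88,-186,0,0,0,0],[0.2,104,-220,0,0,0,0],[0.2,120,-254,0,0,0,0],[0.2,136,-288,0,0,0,0],[0.2,152,-322,0,0,0,0],[0.2,168,-356,0,0,0,0],[0.2,184,-390,0,0,0,0],[0.2,200,-424,0,0,0,0],[0.2,216,-458,0,0,0,0],[0.2,232,-492,0,0,0,0],[0.2,248,-526,0,0,0,0],[0.2,264,-560,0,0,0,0],[0.2,280,-594,0,0,0,0],[0.2,292,-618,0,0,0,0],[0.2,300,-634,0,0,0,0]]], squeeze=50)

```text
time_s: 1.82
position: [0.5051, -0.1261, 0.2528]
tool_rot: [[0.928, -0.001, 0.374], [-0.374, -0.0, 0.928], [-0.0, -1.0, -0.0]]
ft_force: [-1.1, 1.1, -0.4]
grip_width: 0.0685
```

Request:
carry_out(targets=[[[0.2,10,-20,0,0,0,0],[0.2,22,-44,0,0,0,0],[0.2,34,-68,0,0,0,0],[0.2,45,-90,0,0,0,0],[0.2,51,-103,0,0,0,0],[0.2,54,-109,-5,0,0,0],[0.2,54,-109,-20,0,0,0],[0.2,54,-109,-40,0,0,0],[0.2,54,-109,-58,0,0,0],[0.2,54,-109,-70,0,0,0],[0.2,54,-109,-70,0,0,0],[0.2,54,-109,-70,0,0,0]]])

```text
time_s: 2.82
position: [0.5582, -0.2319, 0.183]
tool_rot: [[0.929, -0.001, 0.371], [-0.371, 0.001, 0.929], [-0.001, -1.0, 0.0]]
ft_force: [-0.7, -0.7, 0.5]
grip_width: 0.0682
```

```bash
python3 - <<'E'
from h import *
for n in ('scene','wrist'): snap(n,n+'1.png')
print(env.observe()['position'])
E
```

```text
[ 0.55868688 -0.23233522  0.18430687]
```

View pics/wrist1.png

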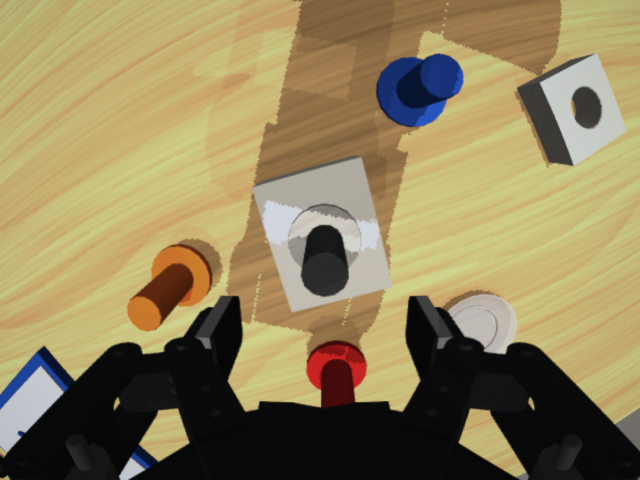

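View pics/scene1.png

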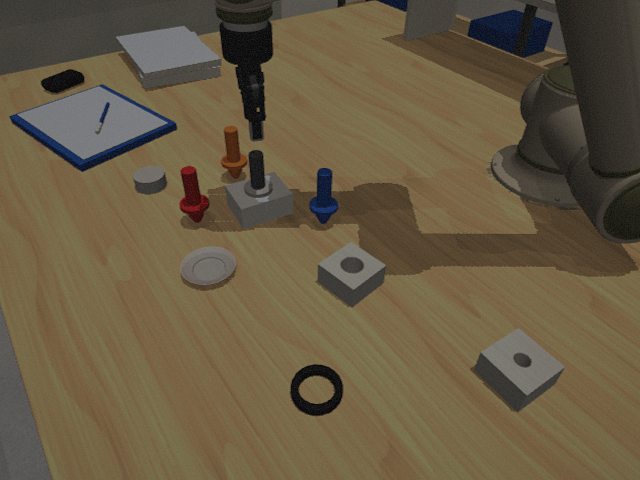

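```bash
cat >> h.py <<'E'
def onzw(d,u,v,z):
    R=cv2.Rodrigues(np.array(d['rvec'],float))[0]; t=np.array(d['tvec'],float).ravel()
    a=np.array([(u-d['cx'])/d['fx'],(v-d['cy'])/d['fy']]); th=np.hypot(*a)
    r=R.T@np.r_[a/th*np.sin(th),np.cos(th)]; o=-R.T@t
    return o+r*(z-o[2])/r[2]
E
python3 - <<'E'
from m import *
from h import onzw
d=load('wrist1.png')
print(onzw(d,325,275,.121),onzw(d,324,239,.053),onzw(d,322,236,.045))
print(onzw(d,587,107,.04))
E
```

```text
[ 0.55774893 -0.229978    0.121     ] [ 0.55619081 -0.22979883  0.053     ] [ 0.55555618 -0.23108338  0.045     ]
[0.53427466 0.01686764 0.04      ]
```

Request:
carry_out(targets=[[[0.2,0,0,-8,0,0,0],[0.2,0,0,-24,0,0,0],[0.2,0,0,-42,0,0,0],[0.2,0,1,-60,0,0,0],[0.2,0,1,-74,0,0,0],[0.2,0,1,-82,0,0,0],[0.2,0,1,-84,0,0,0],[0.2,0,1,-84,0,0,0],[0.5,0,1,-84,0,0,0],[0.7,0,1,-84,0,0,0],[0.9,0,1,-84,0,0,0],[1,0,1,-84,0,0,0],[1,0,1,-84,0,0,0],[1,0,1,-84,0,0,0],[1,0,1,-84,0,0,0],[1,0,1,-84,0,0,0]]], squeeze=50)

```text
time_s: 4.25
position: [0.5586, -0.2317, 0.1002]
tool_rot: [[0.928, 0.001, 0.372], [-0.372, -0.001, 0.928], [0.001, -1.0, -0.0]]
ft_force: [-1.9, -0.5, 5.1]
grip_width: 0.025
```

Request:
carry_out(targets=[[[1,0,0,2,0,0,0],[1,0,0,6,0,0,0],[1,0,0,12,0,0,0],[1,0,0,20,0,0,0],[1,0,0,30,0,0,0],[1,0,0,42,0,0,0],[1,0,0,55,0,0,0],[1,0,0,70,0,0,0],[1,0,0,85,0,0,0],[1,0,0,100,0,0,0],[1,0,0,115,0,0,0],[1,0,0,127,0,0,0],[1,0,0,136,0,0,0],[1,0,0,140,0,0,0],[1,0,0,140,0,0,0],[1,0,0,140,0,0,0],[1,0,0,140,0,0,0]]], squeeze=60)

```text
time_s: 5.67
position: [0.5582, -0.2313, 0.2385]
tool_rot: [[0.928, -0.001, 0.372], [-0.372, 0.001, 0.928], [-0.002, -1.0, 0.0]]
ft_force: [0.2, -0.1, -3.3]
grip_width: 0.0244
```

```bash
python3 - <<'E'
from h import *
for n in ('scene','top'): snap(n,n+'2.png')
s=env.observe();print(s['position'],s['ft_force'],s['wrist_torque'],s['grip_width'])
E
```

```text
[ 0.55823673 -0.23131584  0.23856495] [-0.33972801  0.51749701 -2.46533597] [ 0.02035181  0.02620224 -0.02337276] 0.024669151525644903
```

View pics/scene2.png

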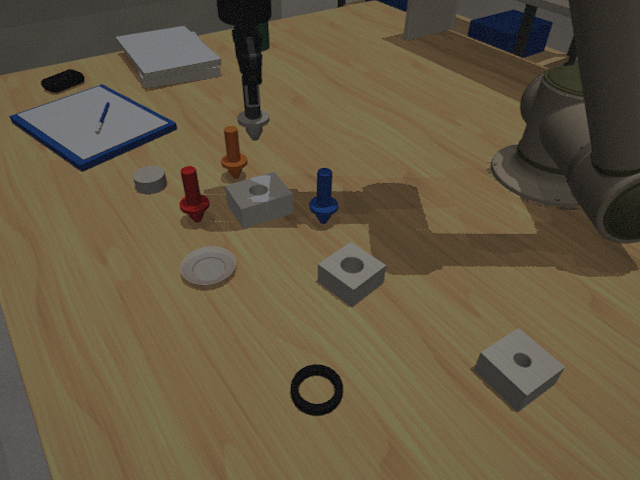

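View pics/top2.png

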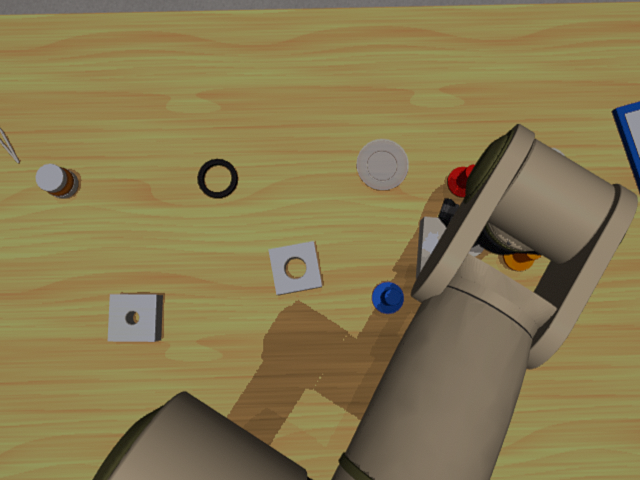

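Request:
carry_out(targets=[[[1,-2,8,0,0,0,0],[1,-5,24,0,0,0,0],[1,-10,50,0,0,0,0],[1,-15,80,0,0,0,0],[1,-21,110,0,0,0,0],[1,-27,140,0,0,0,0],[1,-33,171,0,0,0,0],[1,-39,202,0,0,0,0],[1,-45,233,0,0,0,0],[1,-51,264,0,0,0,0],[1,-57,295,0,0,0,0],[1,-63,326,0,0,0,0],[1,-69,357,0,0,0,0],[1,-75,388,0,0,0,0],[1,-81,418,0,0,0,0],[1,-86,446,0,0,0,0],[1,-91,472,0,0,0,0],[1,-94,492,0,0,0,0],[1,-96,505,0,0,0,0],[1,-97,510,0,0,0,0]]])

```text
time_s: 7.43
position: [0.4606, 0.2802, 0.2391]
tool_rot: [[0.929, -0.0, 0.37], [-0.37, 0.0, 0.929], [-0.0, -1.0, 0.0]]
ft_force: [0.6, 0.2, -2.9]
grip_width: 0.025
```

Request:
carry_out(targets=[[[1,0,0,-6,0,0,0],[1,0,0,-18,0,0,0],[1,0,0,-33,0,0,0],[1,0,0,-48,0,0,0],[1,0,0,-62,0,0,0],[1,0,0,-72,0,0,0],[1,0,0,-78,0,0,0],[1,0,0,-80,0,0,0],[1,0,0,-80,0,0,0],[1,0,0,-80,0,0,0]]])

```text
time_s: 8.27
position: [0.4618, 0.2783, 0.1598]
tool_rot: [[0.928, 0.001, 0.372], [-0.372, 0.0, 0.928], [0.001, -1.0, 0.001]]
ft_force: [0.1, -1.0, -2.8]
grip_width: 0.0249
```

```bash
python3 - <<'E'
from h import *
for n in ('scene','top','wrist'):
    d=snap(n,n+'3.png')
    if n!='wrist':
      p=env.observe()['position']; print(p); z0=p[2]-.089
      print(n,proj(d,[[p[0],p[1],z0],[p[0],p[1],z0+.038],[.461,.2783,.04]]))
s=env.observe();print(s['position'],s['ft_force'],s['wrist_torque'],s['grip_width'])
im=cv2.imread('pics/scene3.png'); cv2.imwrite('pics/s3z.png',cv2.resize(im[260:420,440:600],None,fx=4,fy=4,interpolation=0))
E
```

```text
[0.46177396 0.2784444  0.15991989]
scene [[529.21449032 345.17083447]
 [538.71602246 325.95093775]
 [522.32348232 359.32104841]]
[0.46171144 0.27853883 0.15996748]
top [[125.14945644 317.2954484 ]
 [116.79580233 317.66215296]
 [131.61382333 317.46040011]]
[0.46165231 0.27858059 0.15991017] [-0.87188975 -0.66859226 -3.35584911] [ 0.03372729  0.0167466  -0.06043891] 0.024643264030137828
```

View pics/s3z.png

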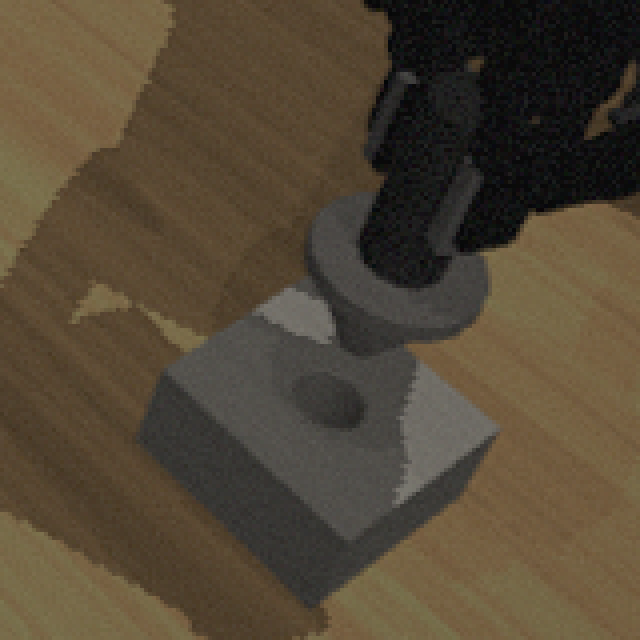

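View pics/top3.png

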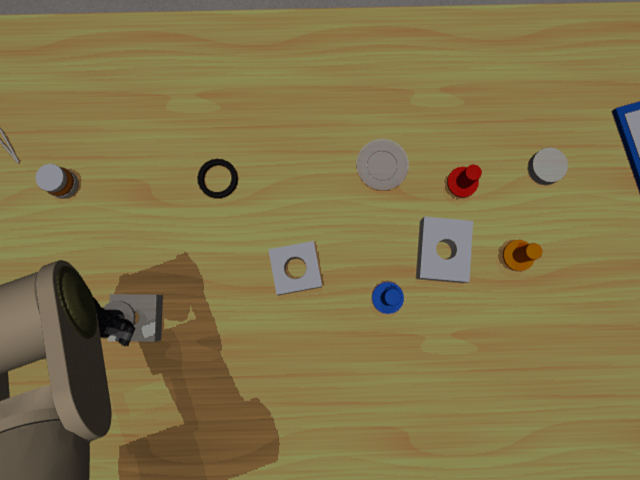

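View pics/wrist3.png

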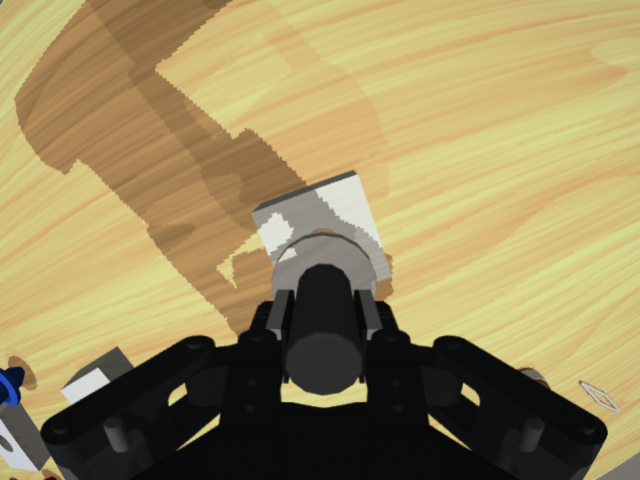

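The gauge hangs upright over the narrow block. In the scene view its flange centre is at (539,324), against a predicted (539,324). The tip is at (531,347) and the bore at (522,359). Lowering in stages.

Request:
carry_out(targets=[[[1,0,0,-4,0,0,0],[1,0,0,-10,0,0,0],[1,0,0,-17,0,0,0],[1,0,0,-24,0,0,0],[1,0,0,-30,0,0,0],[1,0,0,-33,0,0,0],[1,0,0,-35,0,0,0],[1,0,0,-36,0,0,0],[1,0,0,-37,0,0,0],[1,0,0,-37,0,0,0]]])

```text
time_s: 9.25
position: [0.4614, 0.2786, 0.1223]
tool_rot: [[0.928, 0.0, 0.372], [-0.372, -0.0, 0.928], [0.0, -1.0, 0.0]]
ft_force: [0.1, 0.3, -2.1]
grip_width: 0.0248
```

Request:
carry_out(targets=[[[1,0,0,-0.5,0,0,0],[1,0,0,-1,0,0,0],[1,0,0,-1,0,0,0]]])

```text
time_s: 9.5
position: [0.4614, 0.2786, 0.1214]
tool_rot: [[0.928, 0.0, 0.372], [-0.372, 0.0, 0.928], [0.0, -1.0, 0.0]]
ft_force: [0.3, 0.1, -2.3]
grip_width: 0.0249
```

Request:
carry_out(targets=[[[1,0,0,-0.5,0,0,0],[1,0,0,-1,0,0,0],[1,0,0,-1,0,0,0]]])

```text
time_s: 9.75
position: [0.4614, 0.2786, 0.1203]
tool_rot: [[0.928, -0.0, 0.372], [-0.372, -0.0, 0.928], [-0.0, -1.0, -0.0]]
ft_force: [0.1, -0.2, -2.0]
grip_width: 0.0246
```

Request:
carry_out(targets=[[[1,0,0,-0.5,0,0,0],[1,0,0,-1,0,0,0],[1,0,0,-1,0,0,0]]])

```text
time_s: 10.0
position: [0.4614, 0.2785, 0.1193]
tool_rot: [[0.928, -0.0, 0.372], [-0.372, -0.0, 0.928], [-0.0, -1.0, -0.0]]
ft_force: [-0.1, -0.9, -1.6]
grip_width: 0.0247
```

Request:
carry_out(targets=[[[1,0,0,-0.5,0,0,0],[1,0,0,-1,0,0,0],[1,0,0,-1,0,0,0]]])

```text
time_s: 10.25
position: [0.4614, 0.2784, 0.1185]
tool_rot: [[0.928, 0.0, 0.372], [-0.372, -0.0, 0.928], [0.0, -1.0, -0.0]]
ft_force: [-0.6, -1.6, 2.0]
grip_width: 0.0246
```

Request:
carry_out(targets=[[[1,0,0,-0.5,0,0,0],[1,0,0,-0.5,0,0,0],[1,0,0,-0.5,0,0,0]]])

```text
time_s: 10.5
position: [0.4615, 0.2785, 0.1183]
tool_rot: [[0.928, 0.001, 0.372], [-0.372, -0.0, 0.928], [0.001, -1.0, -0.0]]
ft_force: [-2.3, -1.3, 5.5]
grip_width: 0.0248
```

```bash
python3 - <<'E'
from h import *
d=snap('scene','scene4.png')
im=cv2.imread('pics/scene4.png'); cv2.imwrite('pics/s4z.png',cv2.resize(im[280:420,440:600],None,fx=4,fy=4,interpolation=0))
s=env.observe();print(s['position'],s['ft_force'],s['wrist_torque'])
E
```

```text
[0.4614791  0.27846049 0.11832865] [-1.99628632 -2.39119242  5.0122324 ] [-0.63697458  0.33834346  0.01172613]
```

View pics/s4z.png

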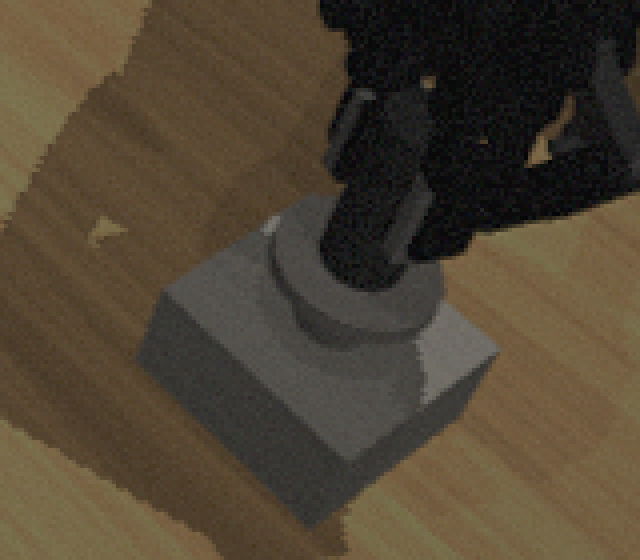

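The cone sits in the narrow bore and the flange is well above the block. The gauge stopped at about 10 mm depth with about 8 N of support, so "no go" is shown. Now lifting and moving to the wide block.

Request:
carry_out(targets=[[[1,0,0,1,0,0,0],[1,0,0,4,0,0,0],[1,0,0,10,0,0,0],[1,0,0,18,0,0,0],[1,0,0,30,0,0,0],[1,0,0,42,0,0,0],[1,0,0,52,0,0,0],[1,0,0,58,0,0,0],[1,0,0,60,0,0,0],[1,0,0,60,0,0,0]]])

```text
time_s: 11.38
position: [0.4615, 0.2787, 0.1783]
tool_rot: [[0.928, 0.001, 0.372], [-0.372, 0.0, 0.928], [0.001, -1.0, 0.001]]
ft_force: [-0.0, 0.0, -2.5]
grip_width: 0.0249
```

Request:
carry_out(targets=[[[1,1,-4,0,0,0,0],[1,4,-14,0,0,0,0],[1,8,-30,0,0,0,0],[1,14,-49,0,0,0,0],[1,19,-68,0,0,0,0],[1,25,-88,0,0,0,0],[1,30,-108,0,0,0,0],[1,36,-128,0,0,0,0],[1,42,-148,0,0,0,0],[1,47,-168,0,0,0,0],[1,53,-188,0,0,0,0],[1,58,-208,0,0,0,0],[1,64,-228,0,0,0,0],[1,69,-245,0,0,0,0],[1,72,-257,0,0,0,0],[1,73.5,-262,0,0,0,0],[1,74,-264,0,0,0,0],[1,74,-264,0,0,0,0],[1,74,-264,0,0,0,0],[1,74,-264,0,0,0,0]]])

```text
time_s: 13.05
position: [0.5352, 0.0154, 0.1778]
tool_rot: [[0.929, -0.0, 0.371], [-0.371, 0.0, 0.929], [-0.0, -1.0, 0.0]]
ft_force: [0.0, -0.5, -3.4]
grip_width: 0.0248
```

```bash
python3 - <<'E'
from h import *
for n in ('scene','top'):
    d=snap(n,n+'5.png')
    p=env.observe()['position']; z0=p[2]-.089
    print(n,p,proj(d,[[p[0],p[1],z0],[p[0],p[1],z0+.042],[.535,.0153,.04]]))
s=env.observe();print(s['ft_force'],s['wrist_torque'],s['grip_width'])
a=cv2.imread('pics/scene5.png')[180:320,280:420];b=cv2.imread('pics/top5.png')[210:350,220:360]
cv2.imwrite('pics/z5.png',cv2.resize(np.hstack([a,b]),None,fx=2.85,fy=2.85,interpolation=0))
im=cv2.imread('pics/scene5.png')
hsv=cv2.cvtColor(im,cv2.COLOR_BGR2HSV)
x0,y0,x1,y1=465,320,575,415
m=((hsv[y0:y1,x0:x1,1]<60)&(hsv[y0:y1,x0:x1,2]>105)).astype(np.uint8)
c=max(cv2.findContours(m,0,1)[0],key=cv2.contourArea); print('narrow now',np.array(cv2.minAreaRect(c)[0])+[x0,y0])
E
```

```text
scene [0.53517544 0.01534003 0.17784349] [[353.54658648 240.92905739]
 [355.41571049 218.92373287]
 [351.61764912 264.43866945]]
top [0.53525334 0.01524078 0.17788311] [[293.13471416 264.94779631]
 [291.78937491 262.86494534]
 [294.52091651 267.30209091]]
[ 0.52937322 -0.32285709 -1.9591017 ] [-0.02345925  0.00041267  0.03083907] 0.02469218093134134
narrow now [522.55342865 359.44245911]
```

View pics/z5.png

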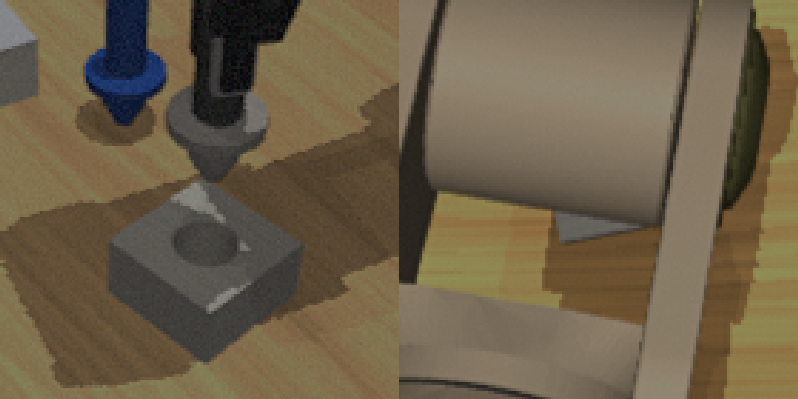

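View pics/scene5.png

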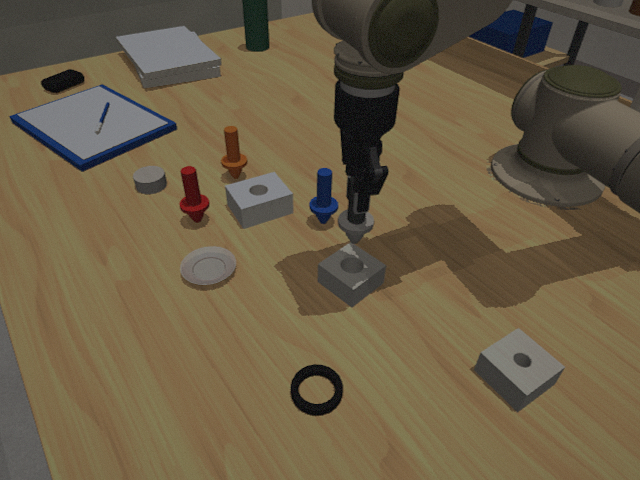

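The gauge is upright above the wide bore, with its tip at (354,243) and the bore at (352,264), and the narrow block is unmoved. Lowering.

Request:
carry_out(targets=[[[1,0,0,-5,0,0,0],[1,0,0,-14,0,0,0],[1,0,0,-25,0,0,0],[1,0,0,-36,0,0,0],[1,0,0,-44,0,0,0],[1,0,0,-48,0,0,0],[1,0,0,-51,0,0,0],[1,0,0,-54,0,0,0],[1,0,0,-57,0,0,0],[1,0,0,-60,0,0,0],[1,0,0,-60,0,0,0]]])

```text
time_s: 14.07
position: [0.5353, 0.0146, 0.1174]
tool_rot: [[0.928, -0.0, 0.372], [-0.372, 0.0, 0.928], [-0.0, -1.0, -0.0]]
ft_force: [-0.3, -0.3, -3.8]
grip_width: 0.0247
```

Request:
carry_out(targets=[[[1,0,0,-2,0,0,0],[1,0,0,-4,0,0,0],[1,0,0,-6,0,0,0],[1,0,0,-8,0,0,0],[1,0,0,-8,0,0,0]]])

```text
time_s: 14.48
position: [0.5352, 0.0146, 0.1094]
tool_rot: [[0.928, -0.001, 0.372], [-0.372, 0.0, 0.928], [-0.001, -1.0, -0.0]]
ft_force: [0.3, -0.0, -2.7]
grip_width: 0.0244
```

Request:
carry_out(targets=[[[1,0,0,-2,0,0,0],[1,0,0,-4,0,0,0],[1,0,0,-6,0,0,0],[1,0,0,-8,0,0,0],[1,0,0,-10,0,0,0],[1,0,0,-11,0,0,0],[1,0,0,-11,0,0,0]]])

```text
time_s: 15.07
position: [0.5353, 0.0146, 0.0985]
tool_rot: [[0.928, -0.0, 0.372], [-0.372, 0.0, 0.928], [-0.0, -1.0, -0.0]]
ft_force: [-0.2, 0.2, -2.5]
grip_width: 0.0248
```

Free down to about 4 mm above home, so I'll finish in small steps.

Request:
carry_out(targets=[[[1,0,0,-1,0,0,0],[1,0,0,-2,0,0,0],[1,0,0,-2.5,0,0,0],[1,0,0,-2.5,0,0,0]]])

```text
time_s: 15.4
position: [0.5354, 0.0146, 0.0962]
tool_rot: [[0.928, -0.0, 0.372], [-0.372, 0.0, 0.928], [-0.0, -1.0, -0.0]]
ft_force: [-0.7, -0.4, -1.7]
grip_width: 0.0246
```

Request:
carry_out(targets=[[[1,0,0,-0.5,0,0,0],[1,0,0,-1,0,0,0],[1,0,0,-1,0,0,0]]])

```text
time_s: 15.65
position: [0.5354, 0.0146, 0.0952]
tool_rot: [[0.928, -0.0, 0.372], [-0.372, 0.0, 0.928], [-0.0, -1.0, 0.0]]
ft_force: [-1.2, -0.6, -2.2]
grip_width: 0.0248
```

Request:
carry_out(targets=[[[1,0,0,-0.5,0,0,0],[1,0,0,-1,0,0,0],[1,0,0,-1,0,0,0]]])

```text
time_s: 15.9
position: [0.5354, 0.0146, 0.0952]
tool_rot: [[0.928, 0.001, 0.372], [-0.372, -0.0, 0.928], [0.001, -1.0, -0.0]]
ft_force: [-3.4, -0.6, 6.3]
grip_width: 0.0246
```

```bash
python3 - <<'E'
from h import *
d=snap('scene','scene6.png')
cv2.imwrite('pics/z6.png',cv2.resize(cv2.imread('pics/scene6.png')[190:320,290:420],None,fx=4.5,fy=4.5,interpolation=0))
s=env.observe();print(s['position'],s['ft_force'],s['wrist_torque'])
E
```

```text
[0.53542941 0.01455977 0.09518092] [-2.53010649 -0.37260359  7.24526484] [0.04450283 0.45931012 0.02616338]
```

View pics/z6.png

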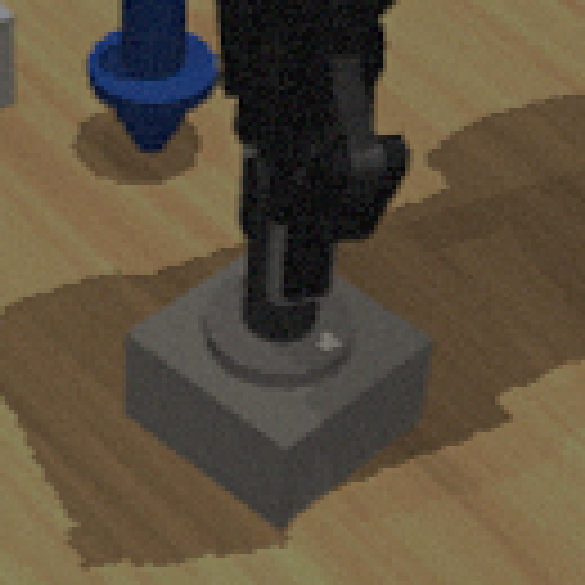

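The flange lies on the block top at about (352,265), with about 9 N of support. Easing off and releasing.

Request:
carry_out(targets=[[[1,0,0,0.5,0,0,0],[0.6,0,0,0.5,0,0,0],[0.5,0,0,0.5,0,0,0],[0.4,0,0,0.5,0,0,0],[0.2,0,0,0.5,0,0,0],[0.2,0,0,0.5,0,0,0],[0.2,0,0,0.5,0,0,0],[0.2,0,0,0.5,0,0,0],[0.2,0,0,0.5,0,0,0]]], squeeze=20)

```text
time_s: 16.7
position: [0.5354, 0.0146, 0.0948]
tool_rot: [[0.928, 0.0, 0.372], [-0.372, -0.0, 0.928], [0.0, -1.0, 0.0]]
ft_force: [0.6, 0.2, -0.3]
grip_width: 0.0683
```

Request:
carry_out(targets=[[[0.2,0,0,3,0,0,0],[0.2,0,0,10,0,0,0],[0.2,0,0,22,0,0,0],[0.2,0,0,38,0,0,0],[0.2,0,0,58,0,0,0],[0.2,0,0,80,0,0,0],[0.2,0,0,102,0,0,0],[0.2,0,0,124,0,0,0],[0.2,0,0,140,0,0,0],[0.2,-10,8,148,0,0,0],[0.2,-24,24,150,0,0,0],[0.2,-40,44,150,0,0,0],[0.2,-58,66,150,0,0,0],[0.2,-74,88,150,0,0,0],[0.2,-88,108,150,0,0,0],[0.2,-96,122,150,0,0,0],[0.2,-100,130,150,0,0,0],[0.2,-100,130,150,0,0,0],[0.2,-100,130,150,0,0,0]]])

```text
time_s: 18.28
position: [0.4353, 0.1446, 0.2448]
tool_rot: [[0.929, 0.0, 0.371], [-0.371, -0.0, 0.929], [0.0, -1.0, -0.0]]
ft_force: [0.9, -0.5, 0.8]
grip_width: 0.0684
```

```bash
python3 - <<'E'
from h import *
for n in ('scene','top'): d=snap(n,n+'7.png')
cv2.imwrite('pics/z7.png',cv2.resize(cv2.imread('pics/scene7.png')[190:320,290:420],None,fx=4.5,fy=4.5,interpolation=0))
s=env.observe();print(s['time_s'],s['position'],s['ft_force'])
E
```

```text
18.3833 [0.43578713 0.144007   0.24469074] [ 0.58447472  0.38091413 -0.37176629]
```

View pics/z7.png

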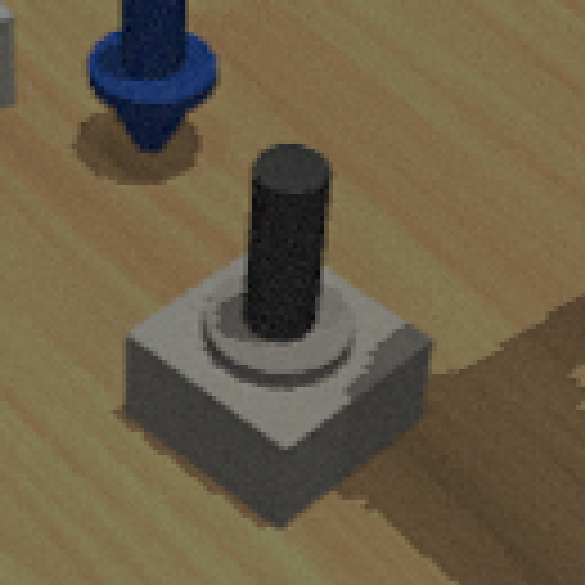

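View pics/top7.png

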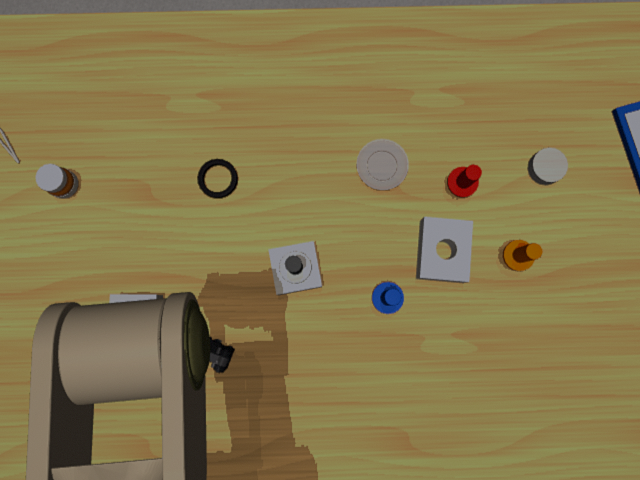

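View pics/scene7.png

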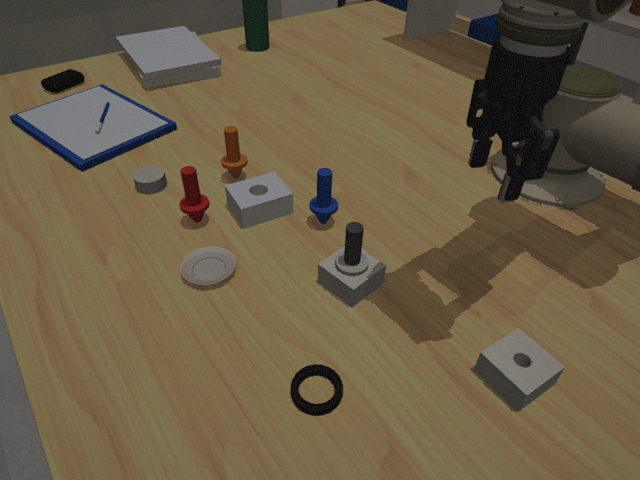

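```bash
python3 - <<'E'
from m import *
d=load('scene7.png')
# handle top in zoom x 252..330, y 143..193
print(290+291/4.5,190+168/4.5, proj(d,[.535,.0148,.116]), 'flange', 290+278/4.5, proj(d,[.535,.0148,.048]))
env.close_job()
E
```

```text
354.6666666666667 227.33333333333334 [[354.60109482 226.65509619]] flange 351.77777777777777 [[351.73316266 260.53010061]]
the job is handed in; nothing more can be done
```

The job is done and handed in: the gauge is standing fully home in the wide-bored block, released, with the arm clear at about 18.4 s.

- **Narrow block:** I lifted the gauge out of the stand and lowered it upright into the bore. It stopped with its cone about 10 mm in and about 8 N of support, as expected for a gauge that does not go. The block had not moved afterwards.
- **Wide block:** I lowered the gauge in small steps and it went in freely. It stopped within about 0.2 mm of the expected height, with about 9 N of support, and I let go there.
- **Last checks:** In the final scene picture the gauge stands upright with its flange on the block's top. The handle top is within 1 pixel of where a fully seated gauge should show. Both blocks are upright where they were, and the look-alikes were not touched.

The highest wrist force I read at the end of a move was about 7 N. In the last top view the arm hid most of the narrow block, so its final position was checked from the scene view only. No check failed or disagreed.

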